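# Hold the drain slide open with an S-hook

## Robot

A 6-joint arm with a two-finger parallel gripper is mounted at the origin on the work surface. World frame = base frame: x ahead of the robot, y to its left, z up, the work surface at z = 0. Lengths are in m, angles in rad, forces in N, time in s.
With the tool pointing down it reaches from about 0.225 to 0.725 m from the base axis. Payload 3.1 kg.
Tool frame: the origin (TCP) lies at the very end of the fingers, on their centre line; the grasp point (between the pads) lies manip.tcp_to_grasp behind it (manip.tcp_to_grasp is the distance from the TCP to the grasp point, in m); z points along the fingers, y is the line along which they close (so a half turn about z gives the same grasp; the last joint's range is limited). The gripper opens to 85 mm and grips with 20 to 120 N. Pads are 22 mm wide; open, the fingers measure 114 mm over their backs; the gripper's body (76 mm by 85 mm) begins 54 mm behind the grasp point. The pads swing forward as they close: fully open they stand 13 mm farther back than shut.
Start: joints at [-1.47, 0.048, 0.099, 1.622, 0, 1.443], TCP at [0.119, -0.511, 0.231] pointing down, gripper open.
Joint ranges: [-2.91, 2.91], [-0.99, 1.94], [-1.21, 1.42], [-2.12, 2.29], [-1.49, 1.47], [-3.14, 3.14]. Speed limits (rad/s): [2.79, 2.79, 3.14, 3.14, 3.14, 3.14].

## Interface

Orientations are given as a rotation vector (axis times angle).
In Python, from rig import manip gives the robot as it stands. The module is installed in compiled form; this text tells all that it offers.
- The arm moves only by the shell command python3 -m handwheel 'ROWS' [FORCE]. ROWS is JSON, one flat list of numbers, 5 for each row, row after row: the shift along the tool's x, y, z each as a share of 0.15 m, from -1 to 1, then the turn about the tool's z as a share of 180 degrees, from -1 to 1, then the opening, from 0 (shut) to 1 (fully open). In form: [dx, dy, dz, turn, hand, dx, dy, dz, turn, hand, ...]. A call has 1 to 20 rows; each row is the pose to reach, as a shift and turn from the pose commanded when the call began, along the tool's axes at that moment, turning the shorter way round; what a row does not reach only later rows make up. A row lasts 1/12 s, in which the tool goes at most 41.7 mm and 7.16 degrees, less where a joint would pass 70% of its speed; a pose out of reach is approached as far as the arm can. A call with a number of a shift or a turn outside -1 to 1 is refused whole. A call with a gripper value outside its range is refused whole. The fingers move at their own pace and stop on an object; FORCE is the grip in N (left out, the last holds). Time passes only in rows, so rows that repeat a pose let the fingers close. It gives the time, the measured TCP pose, the force, the opening and the grip force at its end, in the units of the state.
- manip.get_obs(): the state, without advancing time (a new reading comes with each control period).
- manip.camera(name): name is "scene" or "top"; returns the picture (384x512x3 uint8, red, green, blue); there is no depth.
- manip.camera_info(name): a dict with "fov_y" (degrees; the focal length in pixels is half the picture's height over the tangent of half this angle, whatever the lens; pixels are square), "cx", "cy" (the principal point, pixels), "rvec" (rotation vector, rad) and "tvec" (3), from world to camera coordinates, as OpenCV has them. Camera axes: x right, y down, z forward; pixel columns grow to the right and rows downward; lengths in m; the calibration is good to about 2 mm. A picture is of the moment at which its call begins. camera_info takes no time and is no camera call.
- manip.close_job(): hands the job in; it is judged then, once.
Trained networks look in the newest picture that a camera, given by its name, has taken for a name from the list of things; names that differ only in an ending like _2 or _b are one class to them, and where a whole thing is asked for, a point or a joint stands for the part that bears it (a point fixed in the world has none). Each returns a list of dicts, best first, with "p" (0 to 1); they miss things now and then, are a little off and sometimes report something else, mostly with a low value. They report only what shows in the picture. A call takes as long as a camera call. They do not tell look-alikes from the thing itself.
- manip.boxes_of(camera, label): "location" ([row, column] in pixels, amid what is visible of it).
- manip.masks_of(camera, label): "mask" (384x512 bool, what is visible of it) and "location" ([row, column] in pixels, amid what is visible of it).
- manip.spot_point(camera, label): "location" ([row, column] in pixels: a listed point, or the origin of a listed thing).
The state is a dict: "clock": time; "q": joint angles; "qd": joint speeds; "effort": joint torques, N m; "tcp_pos": TCP position; "eef_rot": TCP orientation; "ft_force": force on the tool from outside, world axes, zero at the start; "moment": the same for the moment, N m; "opening": opening from 0.0 (shut) to 1.0 (fully open); "grip_force": force on a finger pad.
Only numpy, scipy, OpenCV 4.12 (cv2) and the standard library are available. Lean on these libraries where they do the work, as an engineer would, in place of code of your own. Each camera call takes 0.05 s, during which the arm holds its last target. There are 200 camera calls.

## Task

Pick up the S-hook by its orange sleeve, gently feel for the hole in the red tab of the drain slide and put one end of the hook through it, draw the slide out with the hook and catch the hook's other end behind the thin steel post so that the slide stays open when you let go. The tab is delicate: only ever press it lightly, never force it. Keep the gripper itself off the stand, and leave the jar, the brass nozzle and the wrench where they are.

Things in the scene. Friction and masses are not known exactly. Their poses are not given: they have to be found in the camera images.
- stand: Fixed steel stand. Origin on the bench under tab_nominal; x = the way the slide is drawn out, z up. Base plate 295 x 80 x 10 (x -115..180). Blue housing at x -115..-65, 60 wide, 78 high plus a 12 high brass cap; from it a rod carries the red tab along x. While the slide is home, hook and tab must never press on each other with over 8 N; afterwards hook and stand (tab plus post) never over 20 N.
- tab_nominal (a point): MIDDLE of where the tab's hole can be, fixed to the stand 60 above the bench, stand axes. Red tab: upright flat plate 4 thick (along y), 26 high, round hole 13 wide, axis along y. The tab is set differently each time: with the slide home the hole's centre is at x -12 to +12, y -5 to +5 of this point (z 0) and no reading tells where. The tab ends 12 past the hole to +x, runs 40 to -x.
- slide (a joint): How far slide and tab are drawn out along stand +x, m: 0 = home (return spring, 4 N), stop at 0.055; pull grows 0.1 N per mm; springs back if let go. Hooked on the post it stays about 0.024 minus the hole's x out (0.012 to 0.036). Sideways (y) the tab alone gives like a spring, 2 N per mm, 6 mm each way, then rigid, and it springs back; this is not in the joint's value.
- post: Upright anchor post on the stand at stand x 160, y 0, standing up from the base plate (origin level with the bench). Yellow foot 18 in diameter up to z 54, on which the hook's wire may rest; above it a steel pin 6 in diameter to z 74, with an 8 mm ball on top (top z 79). The hook's end goes round the pin on the side away from the tab.
- post_pin (a point): Axis of the post's thin pin, 60 above the bench, level with the hole: the hook's wire should lie here around the pin.
- hook_mid (a point): Centre of the S-hook: flat S of 5 mm round wire, 141 long, 43 wide, 70 g, with an orange square sleeve 56 long (x), 14 wide (y), 16 high (z) to grasp. x along the shank, z up; same after a half turn about z. Starts level on a black rest: two 30 high blocks, 8 wide and 46 apart, under the sleeve's ends, a 6 high, 12 wide strip between; sleeve centre 38 above the bench.
- hook_bend (a point): Wire centre at the outermost point of one end, hook frame x -68, y -10. The wire runs along y 0 to x -58, then round an arc of 10 radius (centre x -58, y -10) through 135 degrees to the tip. The other end is the same turned half round: bend at x +68, y +10.
- hook_tip (a point): Tip of that same end: centre of the wire's round end, hook frame x -63, y -19, pointing to +x -y. The other tip is at x +63, y +19.
- jar_mid (a point): Clear jar with a yellow cap, 60 in diameter, 75 high; point at its middle. Leave alone.
- nozzle_mid (a point): Brass injector nozzle standing upright, 28 in diameter, 55 high; point at half height. Leave alone.
- wrench: Steel wrench lying on the bench beyond the stand. Leave alone.
Things that resemble listed ones, but are neither listed nor needed, are in the scene too. Leave any green or white look-alike of the part that bears hook_mid alone.

How it is judged:
On the way:
1. the hook draws the slide out by more than 8 mm (value of joint slide above 0.008 m and contact force between hook and stand above 2 N), for 0.2 s.
At the end, for the whole second after the job is handed in: The slide stays drawn out by more than 8 mm with nothing touched by the robot: the hook, stretched between the tab and the post with its middle 50 to 80 mm from the post and at least 45 mm above the bench, pulls on the post with more than 2.5 N and the slide is at rest (value of joint slide above 0.008 m and contact force between hook and post above 2.5 N and horizontal distance between hook_mid and post between 0.05 and 0.08 m and z of hook_mid in the frame of stand above 0.045 m and velocity of joint slide between -0.01 and 0.01 m/s).
It fails at once if the hook presses the tab with more than 8 N while the slide is still home (value of joint slide below 0.002 m and contact force between hook and stand above 8 N).
It fails at once if the hook and the stand (tab and post together) press on each other with more than 20 N in all (contact force between hook and stand above 20 N).
It fails at once if the gripper or arm touches the stand (contact force between any of the fingers, the arm and stand above 2 N).
It fails at once if the jar, nozzle or wrench is moved by more than 20 mm (distance of any of jar_mid, nozzle_mid, wrench from where it was at the start of the episode above 0.02 m).
It also fails if it takes over 72 s, if anything falls off the work surface, if the arm or the gripper's body presses on something with over 40 N, if the wrist force passes 120 N, or if a joint passes its speed limit or range.

## Working session

There is one attempt and no reset: what is moved stays moved. The work goes in short steps, Python scripts to look and compute and a shell command to move; the robot and the scene stay as the last step left them, time stands still between calls to the robot, and variables do not carry over. Pictures are saved under pics/ and viewed, at most 12 in all, crops included, and the job is handed in when it is done.

```bash
mkdir -p pics
cat > h.py <<'E'
import numpy as np, cv2
from rig import manip
from scipy.optimize import least_squares
def cam(n):
    c=manip.camera_info(n); f=192/np.tan(np.radians(c['fov_y'])/2)
    K=np.array([[f,0,c['cx']],[0,f,c['cy']],[0,0,1]]); R=cv2.Rodrigues(np.array(c['rvec'],float))[0]
    return K,R,np.array(c['tvec'],float)
def ray(n,rc):
    K,R,t=cam(n); d=R.T@np.linalg.inv(K)@[rc[1],rc[0],1]; return -R.T@t,d/np.linalg.norm(d)
def atz(n,rc,z):
    o,d=ray(n,rc); return o+d*(z-o[2])/d[2]
def tri(a,b):
    (o,d),(p,e)=ray('scene',a),ray('top',b)
    s,u=np.linalg.lstsq(np.c_[d,-e],p-o,rcond=None)[0]; return (o+s*d+p+u*e)/2, np.linalg.norm(o+s*d-p-u*e)
def proj(n,P):
    K,R,t=cam(n); q=K@(R@np.asarray(P,float)+t); return q[1]/q[2],q[0]/q[2]
E
python3 - <<'E'
from h import *
np.set_printoptions(precision=4,suppress=True)
ims=[]
for n in ('scene','top'):
    im=manip.camera(n)[:,:,::-1]; cv2.imwrite(f'pics/{n}0.png',cv2.resize(im,None,fx=1.5,fy=1.5,interpolation=cv2.INTER_CUBIC))
    print(n,manip.camera_info(n))
for l in ('hook_mid','hook_bend','hook_tip','stand','tab_nominal','post','post_pin','jar_mid','nozzle_mid','wrench'):
    for n in ('scene','top'):
        print(l,n,[(np.round(d['location'],1),round(d['p'],2)) for d in manip.spot_point(n,l)[:4]])
print(manip.get_obs())
E
```

```text
scene {'fov_y': 54.737026413131, 'cx': 250.8912709604739, 'cy': 195.92649562195567, 'rvec': array([ 1.8929,  1.8557, -0.574 ]), 'tvec': array([-0.0147, -0.3988,  1.3322])}
top {'fov_y': 55.75611662603799, 'cx': 257.89724348396965, 'cy': 195.65527614303835, 'rvec': array([ 2.1826, -2.171 ,  0.1247]), 'tvec': array([-0.0106,  0.5499,  0.8364])}
hook_mid scene [(array([156. , 303.7]), 0.67), (array([179.4, 259.4]), 0.63)]
hook_mid top [(array([281.4, 283.4]), 0.76), (array([284.1, 181.4]), 0.63), (array([222. , 397.2]), 0.58), (array([237.2, 246.1]), 0.53)]
hook_bend scene [(array([147.6, 282.6]), 0.74), (array([186.1, 239.2]), 0.66), (array([140.5, 231. ]), 0.66)]
hook_bend top [(array([226.2, 268. ]), 0.72), (array([298.7, 212.6]), 0.61), (array([313.4, 278.6]), 0.58), (array([157.7, 213.5]), 0.31)]
hook_tip scene [(array([190.3, 239. ]), 0.73), (array([139. , 224.9]), 0.66), (array([147.7, 283.9]), 0.64)]
hook_tip top [(array([294. , 211.6]), 0.72), (array([309.9, 283.8]), 0.59), (array([221.4, 268.2]), 0.49)]
stand scene [(array([237.9, 232.2]), 0.86)]
stand top [(array([168.4, 274.
[... 358 characters left out ...]
 124.1]), 0.91)]
nozzle_mid scene [(array([193.8, 131.5]), 0.69)]
nozzle_mid top [(array([221.2, 397.5]), 0.44), (array([149.4, 205. ]), 0.33)]
wrench scene [(array([296.7, 237.6]), 0.58)]
wrench top [(array([108. , 272.9]), 0.64)]
{'clock': 1.1, 'q': array([-1.4698,  0.048 ,  0.0992,  1.622 , -0.    ,  1.443 ]), 'qd': array([-0.0009, -0.0008,  0.001 ,  0.0006, -0.0013, -0.0009]), 'effort': array([  0.    , -33.8655,  32.0165,   0.0012,  -0.0003,   0.    ]), 'tcp_pos': array([ 0.119 , -0.5113,  0.2313]), 'eef_rot': array([ 3.121 ,  0.3585, -0.    ]), 'ft_force': array([ 0.1494,  0.5652, -0.5125]), 'moment': array([-0.0143, -0.0322,  0.049 ]), 'grip_force': 0.0, 'opening': 1.0013255855467158}
```

View pics/scene0.png

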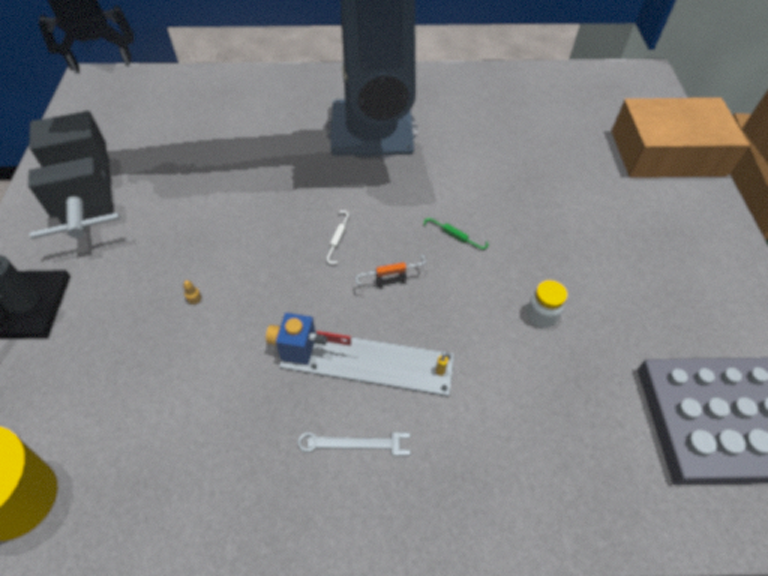

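View pics/top0.png

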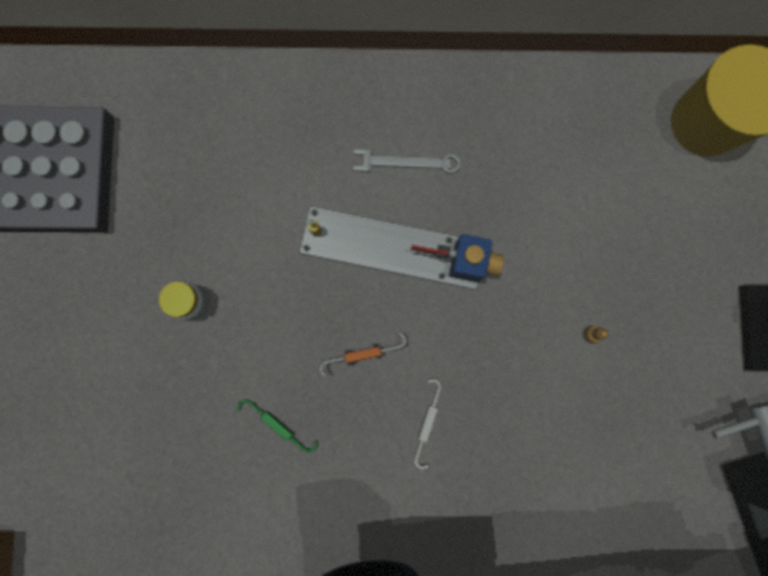

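The scene view shows the orange-sleeved hook on its rest at about (391,269). The stand runs from the blue housing (295,338) to the post (443,365), with the red tab at (335,338). In the top view the hook is at (363,355), the post at (314,229) and the red tab spans (412,247) to (448,253). The white and green hooks are look-alikes.

```bash
cat > m.py <<'E'
from h import *
np.set_printoptions(precision=4,suppress=True)
I={n:np.mean([manip.camera(n).astype(float) for _ in range(6)],0).astype(np.uint8) for n in('scene','top')}
for n in I: cv2.imwrite(f'pics/raw_{n}.png',I[n][:,:,::-1])
def comp(n,lo,hi,minS=110,minV=50):
    h=cv2.cvtColor(I[n],cv2.COLOR_RGB2HSV); H=h[...,0]
    m=((H>=lo)&(H<=hi) if lo<=hi else (H>=lo)|(H<=hi))&(h[...,1]>minS)&(h[...,2]>minV)
    k,l,s,c=cv2.connectedComponentsWithStats(m.astype(np.uint8))
    return [(s[i,4],c[i][::-1].round(2),s[i,:4]) for i in range(1,k) if s[i,4]>3]
for n in I:
    for nm,a in dict(red=(172,3,110,50),orange=(4,14,140,60),yellow=(15,32,110,60),blue=(100,125,110,40)).items(): 
        print(n,nm,*[(int(x[0]),x[1].tolist(),x[2].tolist()) for x in comp(n,*a) if 80<x[1][1]<330],sep='\n   ')
c1=cv2.resize(I['top'][125:205,195:345],None,fx=5,fy=5,interpolation=cv2.INTER_CUBIC)[:,:,::-1]
cv2.imwrite('pics/c1.png',c1)
c2=cv2.resize(I['scene'][195:270,170:310],None,fx=5,fy=5,interpolation=cv2.INTER_CUBIC)[:,:,::-1]
cv2.imwrite('pics/c2.png',c2)
print(tri((179.4,259.4),(237.2,246.1)))
E
python3 m.py
```

```text
scene
   red
   (56, [223.96, 221.7], [212, 221, 21, 7])
scene
   orange
   (97, [178.84, 260.22], [251, 175, 19, 9])
scene
   yellow
   (97, [194.73, 127.27], [123, 187, 10, 15])
   (77, [217.03, 195.44], [191, 213, 10, 9])
   (71, [222.21, 180.93], [178, 217, 8, 12])
   (57, [242.84, 294.26], [291, 238, 8, 11])
scene
   blue
   (3152, [11.95, 140.28], [65, 0, 163, 41])
   (320, [223.32, 196.68], [185, 209, 23, 32])
   (18, [237.5, 194.61], [190, 234, 9, 6])
top
   red
   (43, [166.56, 286.7], [275, 164, 23, 6])
top
   orange
   (120, [236.04, 241.28], [230, 232, 24, 9])
top
   yellow
   (28, [152.11, 209.54], [206, 149, 7, 7])
   (92, [169.4, 315.89], [311, 164, 11, 11])
   (451, [199.18, 118.07], [106, 188, 25, 23])
top
   blue
   (362, [171.14, 313.91], [302, 157, 25, 28])
(array([0.4519, 0.0244, 0.0347]), np.float64(0.009758285885463904))
```

View pics/c1.png

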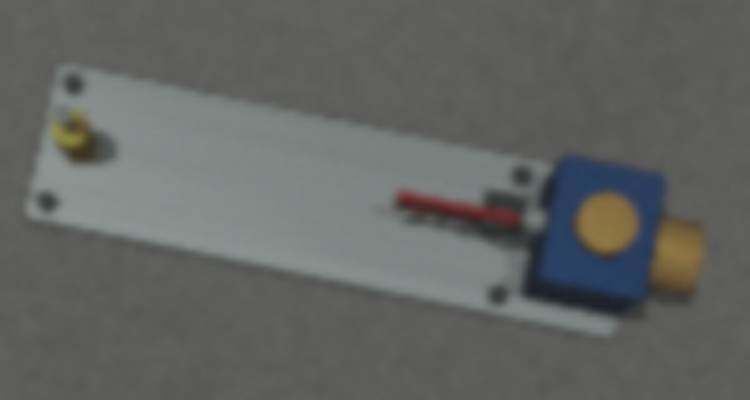

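View pics/c2.png

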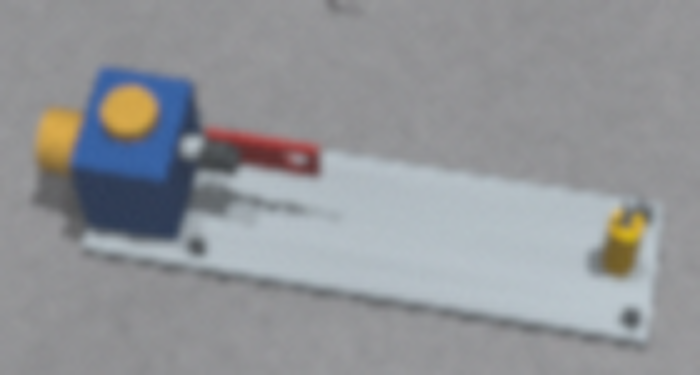

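The enlarged crops show the stand's plate corners, the housing and the post. The red tab ends at (397,198) in the top crop, and its hole is a bright spot at (297,157) in the scene crop. I'll fit the stand pose and hole position together, plus the hook.

```bash
cat > fit.py <<'E'
from h import *
np.set_printoptions(precision=4,suppress=True)
C={n:cam(n) for n in('scene','top')}
def pj(n,P):
    K,R,t=C[n]; q=K@(R@P+t); return q[:2]/q[2]
off={'top':(195,125),'scene':(170,195)}
o=lambda n,c,r:np.array([(c+.5)/5-.5+off[n][0],(r+.5)/5-.5+off[n][1]])
# (cam, crop col,row, model xyz mm, uses hole?, weight)
obs=[('top',62,65,(180,-40,10),0,1),('top',27,217,(180,40,10),0,1),('top',615,335,(-115,40,10),0,1),
('top',565,155,(-65,-30,78),0,1),('top',665,175,(-115,-30,78),0,1),('top',643,303,(-115,30,78),0,1),('top',607,223,(-90,0,90),0,1),
('top',71,132,(160,0,54),0,1),('top',397,199,(12,0,73),1,1.5),('top',460,209,(0,0,73),2,1.5),
('scene',650,343,(180,-40,5),0,1),('scene',660,200,(180,40,10),0,1),('scene',82,248,(-115,-40,5),0,1),
('scene',100,68,(-115,30,78),0,1),('scene',193,80,(-65,30,78),0,1),('scene',75,165,(-115,-30,78),0,1),('scene',168,180,(-65,-30,78),0,1),('scene',130,110,(-90,0,90),0,1),
('scene',320,147,(12,-2,73),1,1.5),('scene',318,174,(12,-2,47),1,1.5),('scene',297,158,(0,0,60),1,1.5),('scene',626,214,(160,0,54),0,1)]
def res(v,full=False):
    x,y,th,hx,hy=v[:5]; d={'top':v[5:7],'scene':v[7:9]}; r=[]
    c,s=np.cos(th),np.sin(th)
    for n,cc,rr,m,h,w in obs:
        m=np.array(m,float)
        if h: m+= [hx*1e3,hy*1e3,0]
        P=np.array([x+(c*m[0]-s*m[1])/1e3,y+(s*m[0]+c*m[1])/1e3,m[2]/1e3])
        e=(pj(n,P)+d[n]-o(n,cc,rr))*w
        if h==2: e=np.array([0,e[1]]) # mid strip: only row
        r.append(e)
    if full: return np.array(r)
    return np.r_[np.ravel(r),v[5:9]/0.7, v[3]/.03,v[4]/.01]
p0=atz('top',(163.2,274.6),.06)
s=least_squares(res,np.r_[p0[:2],1.4,0,0,0,0,0,0],loss='soft_l1',x_scale=[.01,.01,.1,.01,.01,1,1,1,1])
v=s.x; print('stand',v[:2],'yaw',np.degrees(v[2]),'hole',v[3:5],'pix',v[5:]); print(res(v,1).round(1).tolist())
J=s.jac; print('sd',np.sqrt(np.diag(np.linalg.inv(J.T@J)))[:5]*.4)
np.save('stand.npy',v)
# hook from orange masks
for n in('scene','top'):
    im=cv2.imread(f'pics/raw_{n}.png'); h=cv2.cvtColor(im,cv2.COLOR_BGR2HSV)
    m=((h[...,0]<18)&(h[...,1]>90)&(h[...,2]>50)).astype(np.uint8)
    y0,x0={'top':(236,241),'scene':(179,260)}[n]; w=np.zeros_like(m); w[y0-12:y0+12,x0-20:x0+20]=1; m*=w
    yx=np.argwhere(m); c=yx.mean(0); u=np.linalg.svd(yx-c)[2][0]
    print(n,len(yx),c,u); print('at z.044',atz(n,c-v[5:7][::-1]*(n=='top')-v[7:9][::-1]*(n=='scene'),.042), 'raw',atz(n,c,.042))
    a,b=atz(n,c+10*u,.042),atz(n,c-10*u,.042); print('axis deg',np.degrees(np.arctan2(*(b-a)[1::-1])))
    globals()['c_'+n]=c
print(tri(c_scene,c_top),tri(c_scene-v[7:9][::-1],c_top-v[5:7][::-1]))
ob=manip.get_obs(); R=cv2.Rodrigues(ob['eef_rot'])[0]; print(R,ob['tcp_pos'],manip.tcp_to_grasp)
E
python3 fit.py
```

```text
stand [ 0.6212 -0.0474] yaw 78.91442685266068 hole [-0.0081  0.0055] pix [0.4107 0.0448 0.3233 0.2057]
[[-1.0, -0.1], [-0.9, 0.9], [0.1, 1.1], [-0.7, -0.5], [0.9, -0.1], [0.6, -0.0], [0.3, -0.0], [-0.4, -0.3], [0.1, 0.4], [0.0, -1.0], [-0.3, -0.1], [0.9, -0.0], [0.1, 0.7], [-0.2, -0.8], [0.4, -0.4], [-1.7, 0.0], [-0.4, 0.1], [-0.2, -0.3], [-0.5, 0.4], [0.7, 0.0], [-0.1, -1.1], [0.2, 1.4]]
sd [0.0006 0.0006 0.0022 0.0005 0.0005]
scene 131 [178.9542 260.3969] [ 0.1808 -0.9835]
at z.044 [0.4553 0.0309 0.042 ] raw [0.456  0.0318 0.042 ]
axis deg 101.86337303779048
top 164 [236.0183 241.4024] [ 0.2108 -0.9775]
at z.044 [0.4545 0.0312 0.042 ] raw [0.4544 0.0303 0.042 ]
axis deg -77.63138003449026
(array([0.4544, 0.0311, 0.0399]), np.float64(0.0015421126555727703)) (array([0.4545, 0.0311, 0.041 ]), np.float64(0.00031263488054903506))
[[ 0.9739  0.2268 -0.    ]
 [ 0.2268 -0.9739  0.    ]
 [-0.     -0.     -1.    ]] [ 0.1191 -0.5113  0.2313] 0.0187
```

```bash
python3 -m handwheel '[1,-1,0,0,1, 1,-1,0,0,1, 1,-1,0,0,1, 1,-1,0,0,1, 1,-1,0,0,1, 1,-1,0,0,1]' 60 && python3 -m handwheel '[1,-1,0,0,1, 1,-1,0,0,1, 1,-1,0,0,1, 1,-1,0,0,1, 1,-1,0,0,1, 1,-1,0,0,1]' && python3 -m handwheel '[1,-1,0,-0.495,1, 1,-1,0,-0.495,1, 1,-1,0,-0.495,1, 1,-1,0,-0.495,1, 1,-1,0,-0.495,1, 1,-1,0,-0.495,1, 1,-1,0,-0.495,1, 1,-1,0,-0.495,1, 1,-1,0,-0.495,1, 1,-1,0,-0.495,1, 1,-1,0,-0.495,1, 1,-1,0,-0.495,1, 1,-1,0,-0.495,1, 1,-1,0,-0.495,1]'
cat > go.py <<'E'
# python3 go.py x y z heading_deg -> row values
import sys; from h import *
ob=manip.get_obs(); R=cv2.Rodrigues(np.array(ob['eef_rot']))[0]; p=ob['tcp_pos']
x,y,z,hd=map(float,sys.argv[1:]); hn=np.degrees(np.arctan2(R[1,0],R[0,0]))
print('t',round(ob['clock'],2),'tcp',p.round(4),'head',hn.round(2),'tilt',R[:,2].round(4),'F',np.round(ob['ft_force'],2),'op',round(ob['opening'],3),'grip',round(ob['grip_force'],1))
print('rows',(R.T@(np.array([x,y,z])-p)/.15).round(4),'turn',round(((hn-hd+180)%360-180)/180,4))
E
python3 go.py 0.4545 0.0311 0.0193 102.2
```

```text
clock: 2.2
tcp_pos: [0.2336, -0.3262, 0.232]
eef_rot: [-3.118, -0.368, -0.004]
ft_force: [1.1, -0.2, -0.3]
opening: 0.998
grip_force: 0.0
clock: 2.7
tcp_pos: [0.3458, -0.1457, 0.2317]
eef_rot: [-3.117, -0.374, -0.005]
ft_force: [-1.3, 0.3, -0.1]
opening: 0.998
grip_force: 0.0
clock: 3.87
tcp_pos: [0.4555, 0.0283, 0.2313]
eef_rot: [1.972, 2.445, -0.0]
ft_force: [0.1, -0.3, -0.7]
opening: 1.0
grip_force: 0.0
t 3.87 tcp [0.4555 0.0283 0.2313] head 102.23 tilt [-0.e+00 -3.e-04 -1.e+00] F [ 0.06 -0.34 -0.7 ] op 1.0 grip 0.0
rows [ 0.0203 -0.0024  1.4131] turn 0.0001
```

```bash
python3 -m handwheel '[0.02,-0.002,0.8,0,1, 0.02,-0.002,0.8,0,1, 0.02,-0.002,0.8,0,1, 0.02,-0.002,0.8,0,1, 0.02,-0.002,0.8,0,1]' >/dev/null; python3 go.py 0.4545 0.0311 0.02 102.2
python3 -m handwheel '[0,0,0.15,0,1, 0,0,0.3,0,1, 0,0,0.45,0,1, 0,0,0.605,0,1, 0,0,0.605,0,1, 0,0,0.605,0,1, 0,0,0.605,0,0, 0,0,0.605,0,0, 0,0,0.605,0,0, 0,0,0.605,0,0, 0,0,0.605,0,0, 0,0,0.605,0,0, 0,0,0.605,0,0, 0,0,0.605,0,0, 0,0,0.605,0,0, 0,0,0.605,0,0]' 60; python3 go.py 0.4545 0.0311 0.02 102.2
```

```text
t 4.28 tcp [0.4511 0.0318 0.1083] head 102.13 tilt [-8.2e-03  5.0e-04 -1.0e+00] F [ 0.26 -1.63  1.39] op 1.003 grip 0.0
rows [-0.0105  0.0261  0.5886] turn -0.0004
clock: 5.62
tcp_pos: [0.4548, 0.0319, 0.0212]
eef_rot: [1.972, 2.444, 0.001]
ft_force: [-0.7, 0.9, 4.3]
opening: 0.152
grip_force: 59.4
t 5.62 tcp [0.4548 0.0319 0.0212] head 102.21 tilt [ 0.0011 -0.     -1.    ] F [-0.68  0.91  4.32] op 0.152 grip 59.4
rows [-0.0047 -0.0032  0.0078] turn 0.0001
```

```bash
cat > st.py <<'E'
# python3 st.py sx sy tcpz psi : hook_mid wanted in stand mm, tcp z mm; uses hook offset in tool (off.npy, m)
import sys,os; from h import *
v=np.load('stand.npy'); th=v[2]; sx,sy,z,psi=map(float,sys.argv[1:5]); a=th+np.radians(psi)
off=np.load('off.npy') if os.path.exists('off.npy') else np.zeros(3) # dx along tool x, dy tool y, dyaw(rad) of hook vs tool
S=lambda t:np.array([[np.cos(t),-np.sin(t)],[np.sin(t),np.cos(t)]])
T=lambda hd:np.c_[[np.cos(hd),np.sin(hd)],[np.sin(hd),-np.cos(hd)]]
ob=manip.get_obs(); R=cv2.Rodrigues(np.array(ob['eef_rot']))[0]; p=ob['tcp_pos']; hn=np.arctan2(R[1,0],R[0,0])
cur=S(th).T@(p[:2]+T(hn)@off[:2]-v[:2])*1e3
print('t',round(ob['clock'],2),'hook now stand mm',cur.round(2),'psi',np.degrees(hn+off[2]-th).round(2),'tcpz',round(p[2]*1e3,1),'F stand',(S(th).T@ob['ft_force'][:2]).round(2),'Fz',round(ob['ft_force'][2],2),'M',np.round(ob['moment'],2),'op',round(ob['opening'],3),'grip',round(ob['grip_force'],1))
hd=a-off[2]; P=v[:2]+S(th)@[sx/1e3,sy/1e3]-T(hd)@off[:2]
print('rows',(R.T@(np.r_[P,z/1e3]-p)/.15).round(4),'turn',round(((np.degrees(hn-hd)+180)%360-180)/180,4))
for s in ([0,-1],[1,0]): print('1mm of stand',s,'=rows',(T(hn).T@S(th)@np.array(s)/150).round(5))
E
python3 -m handwheel '[0,0,-0.1,0,0, 0,0,-0.2,0,0, 0,0,-0.4,0,0, 0,0,-0.4,0,0]'; python3 st.py 58.7 30 63 -20
```

```text
clock: 5.95
tcp_pos: [0.4571, 0.0317, 0.0848]
eef_rot: [1.969, 2.441, 0.006]
ft_force: [1.8, -0.7, 0.5]
opening: 0.153
grip_force: 58.8
t 5.95 hook now stand mm [ 46.03 176.24] psi 23.3 tcpz 84.8 F stand [-0.39 -1.92] Fz 0.55 M [-0.02 -0.17  0.02] op 0.153 grip 58.8
rows [-0.3077  0.9278  0.1523] turn 0.2405
1mm of stand [0, -1] =rows [-0.00264  0.00612]
1mm of stand [1, 0] =rows [0.00612 0.00264]
```

```bash
python3 -m handwheel '[-0.05,0.15,0,0.04,0, -0.1,0.3,0.05,0.08,0, -0.15,0.45,0.1,0.12,0, -0.2,0.6,0.12,0.16,0, -0.25,0.75,0.14,0.2,0, -0.3,0.9,0.15,0.2405,0, -0.308,0.928,0.15,0.2405,0, -0.308,0.928,0.15,0.2405,0, -0.308,0.928,0.15,0.2405,0]'
cat > lookhook.py <<'E'
import sys; from h import *
tag=sys.argv[1]; I={n:np.mean([manip.camera(n).astype(float) for _ in range(4)],0).astype(np.uint8) for n in('scene','top')}
for n in I: cv2.imwrite(f'pics/{tag}_{n}.png',I[n][:,:,::-1])
a=cv2.resize(I['top'][125:205,195:315],None,fx=5,fy=5,interpolation=cv2.INTER_CUBIC)[:,:,::-1]
b=cv2.resize(I['scene'][190:248,180:300],None,fx=5,fy=5,interpolation=cv2.INTER_CUBIC)[:,:,::-1]
m=np.vstack([a,b])[:,:,:]; cv2.imwrite(f'pics/{tag}.png',cv2.resize(m,None,fx=.85,fy=.85) if m.shape[0]>600 else m)
E
python3 lookhook.py l1; python3 st.py 58.7 15 45 -20
```

```text
clock: 6.7
tcp_pos: [0.5989, 0.0163, 0.0568]
eef_rot: [-2.733, -1.546, 0.004]
ft_force: [0.2, -0.8, -0.6]
opening: 0.153
grip_force: 58.8
t 7.1 hook now stand mm [58.33 33.19] psi -19.98 tcpz 58.4 F stand [ 0.65 -0.16] Fz -0.39 M [0.01 0.03 0.01] op 0.152 grip 58.8
rows [0.0438 0.1131 0.0895] turn 0.0001
1mm of stand [0, -1] =rows [0.00228 0.00627]
1mm of stand [1, 0] =rows [ 0.00627 -0.00228]
```

View pics/l1.png

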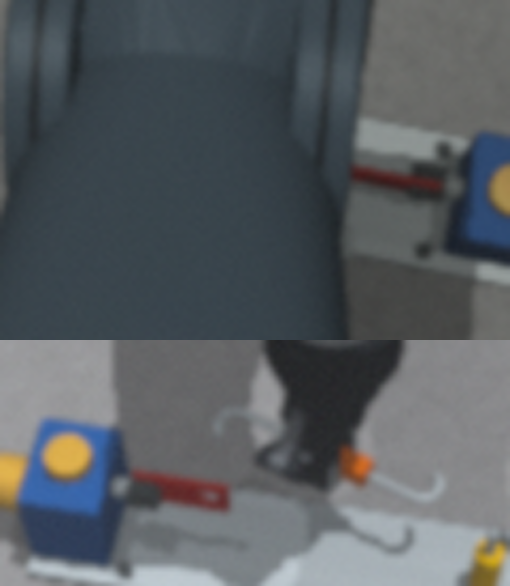

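The top view is blocked by the arm. The scene part shows the hook held level with its tab-side bend at about (215,430), the hole at (207,495) and the post-side bend at (443,487). I'll overlay the predicted wire to find the in-hand offset.

```bash
cat > ov.py <<'E'
import sys; from h import *
tag=sys.argv[1]; off=np.array([float(x) for x in sys.argv[2:6]]) # dx,dy mm, dyaw deg, dz mm(hook above tcp)
v=np.load('stand.npy'); th=v[2]
ob=manip.get_obs(); R=cv2.Rodrigues(np.array(ob['eef_rot']))[0]; p=ob['tcp_pos']
t=np.radians(np.linspace(90,225,25)); arc=np.c_[-58+10*np.cos(t),-10+10*np.sin(t)]; half=np.vstack([[[-28,0]],arc,[[-63,-19]]])
def wire(h,o):
    a=np.radians(o[2]); h=h@np.array([[np.cos(a),np.sin(a)],[-np.sin(a),np.cos(a)]])
    # hook y = world-left of tool x => tool -y
    return np.array([p+R@(np.array([x+o[0],-y+o[1],-o[3]])/1e3) for x,y in h])
im=cv2.imread(f'pics/{tag}_scene.png'); B=im[195:240,210:300]; s=8; big=cv2.resize(B,None,fx=s,fy=s,interpolation=cv2.INTER_CUBIC)
def draw(W,col):
    q=np.array([np.array(proj('scene',P))[::-1]+v[7:9] for P in W]); q=((q-[210,195]+.5)*s-.5)
    cv2.polylines(big,[q.round().astype(int)],False,col,1,cv2.LINE_AA)
draw(wire(half,off),(0,255,0)); draw(wire(-half,off),(0,255,0))
# tab model
c,s_=np.cos(th),np.sin(th); hx,hy=v[3:5]
W=lambda x,y,z:np.array([v[0]+c*x-s_*y,v[1]+s_*x+c*y,z])
draw([W(hx+.0065*np.cos(k),hy-.002,.06+.0065*np.sin(k)) for k in np.linspace(0,6.3,30)],(255,255,0))
draw([W(hx-.02,hy-.002,.073),W(hx+.012,hy-.002,.073),W(hx+.012,hy-.002,.047),W(hx-.02,hy-.002,.047)],(255,255,0))
draw([W(.16,0,.054),W(.16,0,.079)],(255,0,255))
cv2.imwrite(f'pics/{tag}_ov{sys.argv[6]}.png',big)
E
python3 ov.py l1 0 0 0 16.8 a
```

```text
(no output)
```

View pics/l1_ova.png

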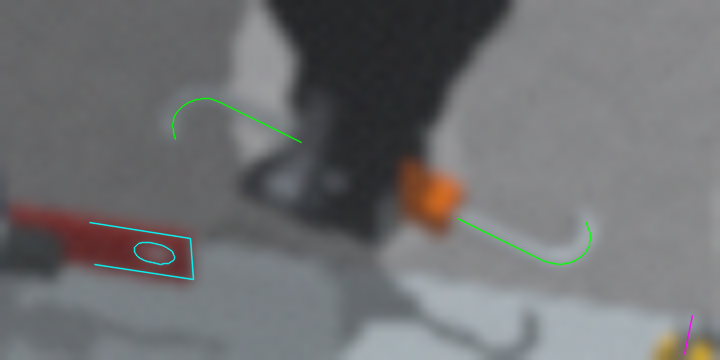

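The overlay matches to about 1 mm: the green wire sits on the hook, and the cyan outline on the tab and hole. Next I go to the pre-insert pose.

```bash
python3 -c "
import numpy as np;np.save('off.npy',[-.0006,0,0]); v=np.load('stand.npy'); v[4]=.005; np.save('stand.npy',v)"
python3 -m handwheel '[0.02,0.05,0.05,0,0, 0.045,0.11,0.1,0,0, 0.045,0.11,0.1,0,0, 0.045,0.11,0.1,0,0, 0.045,0.11,0.1,0,0, 0.045,0.11,0.1,0,0]' >/dev/null; python3 st.py 58.7 8 43.5 -20;python3 st.py 58.7 3.5 43.5 -20 | sed -n 2p
```

```text
t 7.6 hook now stand mm [58.46 15.36] psi -19.99 tcpz 43.2 F stand [ 0.6  -0.32] Fz -0.88 M [0.02 0.01 0.03] op 0.156 grip 58.9
rows [ 0.0182  0.0456 -0.0019] turn 0.0
1mm of stand [0, -1] =rows [0.00228 0.00626]
1mm of stand [1, 0] =rows [ 0.00626 -0.00228]
rows [ 0.0285  0.0737 -0.0019] turn 0.0
```

```bash
python3 -m handwheel '[0.006,0.015,0,0,0, 0.012,0.03,0,0,0, 0.018,0.0456,0,0,0, 0.021,0.055,0,0,0, 0.024,0.061,0,0,0, 0.026,0.067,0,0,0, 0.0285,0.0737,0,0,0, 0.0285,0.0737,0,0,0, 0.0285,0.0737,0,0,0]' >/dev/null; python3 st.py 58.7 0 43.5 -20; sleep 0; python3 lookhook.py l2; python3 ov.py l2 -0.6 0 0 16.8 a; python3 st.py 58.7 0 43.5 -20|head -1
```

```text
t 8.35 hook now stand mm [58.64  3.43] psi -20.0 tcpz 43.0 F stand [ 0.33 -0.4 ] Fz -0.1 M [-0.05  0.04  0.03] op 0.15 grip 58.9
rows [ 0.0082  0.0213 -0.0031] turn 0.0
1mm of stand [0, -1] =rows [0.00228 0.00626]
1mm of stand [1, 0] =rows [ 0.00626 -0.00228]
t 8.75 hook now stand mm [58.67  3.45] psi -19.99 tcpz 43.1 F stand [-0.42 -0.37] Fz -1.06 M [-0.01 -0.03  0.  ] op 0.152 grip 58.9
```

View pics/l2_ova.png

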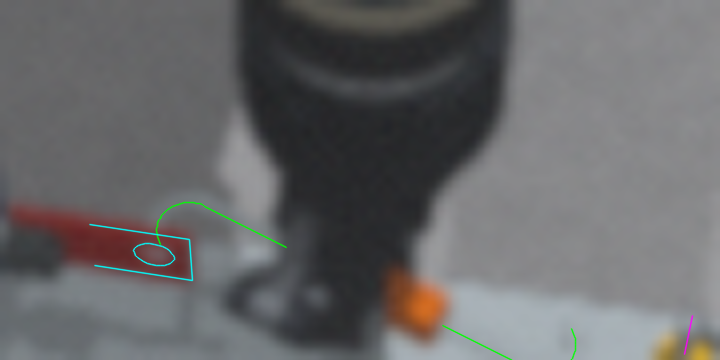

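The tip is at the hole's mouth with no contact force (overlay tip at about (160,243), hole at (154,254)). I'll continue in small steps.

```bash
python3 -m handwheel '[0.0023,0.006,0,0,0, 0.0046,0.012,0,0,0, 0.0046,0.0125,0,0,0, 0.0046,0.0125,0,0,0]' >/dev/null; python3 st.py 58.7 -1 43.5 -20|sed -n 1,2p; python3 -m handwheel '[0.0023,0.006,0,0,0, 0.0046,0.012,0,0,0, 0.0046,0.0125,0,0,0, 0.0046,0.0125,0,0,0]' >/dev/null; python3 st.py 58.7 -4 43.5 -20|sed -n 1,2p
```

```text
t 9.08 hook now stand mm [58.68  1.33] psi -20.0 tcpz 43.0 F stand [ 0.34 -0.17] Fz -1.72 M [ 0.02 -0.01 -0.02] op 0.151 grip 58.9
rows [ 0.0055  0.0146 -0.003 ] turn 0.0
t 9.42 hook now stand mm [58.69 -0.67] psi -19.99 tcpz 43.1 F stand [-0.  -0.5] Fz -1.11 M [-0.01  0.03 -0.  ] op 0.151 grip 58.9
rows [ 0.0076  0.0208 -0.0028] turn 0.0
```

```bash
python3 -m handwheel '[0.0023,0.006,0,0,0, 0.0046,0.012,0,0,0, 0.0069,0.018,0,0,0, 0.0091,0.025,0,0,0, 0.0098,0.0272,0,0,0, 0.0098,0.0272,0,0,0]' >/dev/null; python3 st.py 64 -5 43.5 -20; python3 -m handwheel '[0.006,-0.0023,0,0,0, 0.0125,-0.0046,0,0,0, 0.019,-0.007,0,0,0, 0.025,-0.009,0,0,0, 0.031,-0.0115,0,0,0, 0.0375,-0.014,0,0,0, 0.0375,-0.014,0,0,0]' >/dev/null; python3 st.py 75 -5 43.5 -20|sed -n 1,2p
```

```text
t 9.92 hook now stand mm [58.63 -5.08] psi -20.0 tcpz 43.1 F stand [0.73 0.49] Fz -0.3 M [ 0.07 -0.03 -0.06] op 0.153 grip 58.9
rows [ 0.0335 -0.0127 -0.0028] turn -0.0
1mm of stand [0, -1] =rows [0.00228 0.00626]
1mm of stand [1, 0] =rows [ 0.00626 -0.00228]
t 10.5 hook now stand mm [63.62 -4.79] psi -20.02 tcpz 42.9 F stand [-4.67  0.04] Fz -1.47 M [-0.72  0.2   0.06] op 0.152 grip 58.9
rows [ 0.0717 -0.0246 -0.0041] turn -0.0001
```

Pull reads 4.7 N in −x with almost no sideways force, so the hook is through the hole. I'll draw the slide out to 103 mm.

```bash
python3 -m handwheel '[0.018,-0.007,0,0,0, 0.036,-0.013,0,0,0, 0.054,-0.02,0,0,0, 0.072,-0.026,0,0,0, 0.072,-0.026,0,0,0]' >/dev/null; python3 st.py 103 -5 43.5 -20|sed -n 1,2p;  python3 -m handwheel '[0.018,-0.007,0,0,0, 0.036,-0.013,0,0,0, 0.054,-0.02,0,0,0, 0.072,-0.026,0,0,0, 0.09,-0.033,0,0,0, 0.108,-0.04,0,0,0, 0.126,-0.046,0,0,0, 0.144,-0.053,0,0,0, 0.162,-0.06,0,0,0, 0.174,-0.063,0,0,0, 0.174,-0.063,0,0,0, 0.174,-0.063,0,0,0]' >/dev/null; python3 st.py 103.5 2.5 43.5 -11|sed -n 1,2p; python3 lookhook.py l3; python3 ov.py l3 -0.6 0 0 16.8 a
```

```text
t 10.92 hook now stand mm [76.05 -4.82] psi -19.99 tcpz 43.0 F stand [-5.62  1.05] Fz -1.14 M [-1.    0.2   0.06] op 0.154 grip 58.9
rows [ 0.1692 -0.0603 -0.0035] turn 0.0001
t 11.92 hook now stand mm [102.12  -4.85] psi -20.04 tcpz 42.8 F stand [-7.3   0.14] Fz -0.36 M [-1.48  0.27  0.06] op 0.155 grip 58.8
rows [-0.0082 -0.0498 -0.0047] turn -0.0502
```

View pics/l3_ova.png

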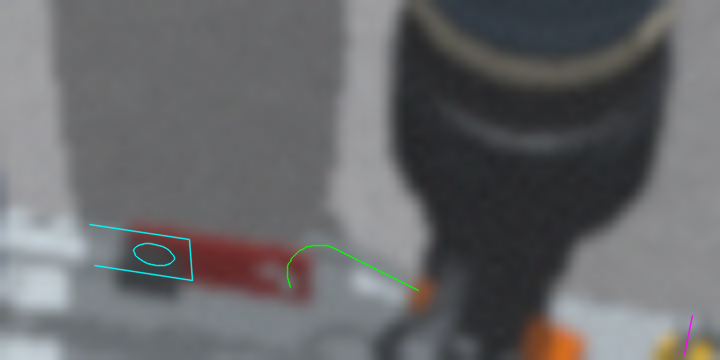

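The slide is out: the tab's hole is now at about (275,270), and the hook's bend is in it. Before swinging, I'll check the post end.

```bash
sed -e 's/im\[195:240,210:300\]/im[210:255,240:320]/; s/\[210,195\]/[240,210]/; s/s=8/s=9/' ov.py > ov2.py; python3 ov2.py l3 -0.6 0 0 16.8 b
```

```text
(no output)
```

View pics/l3_ovb.png

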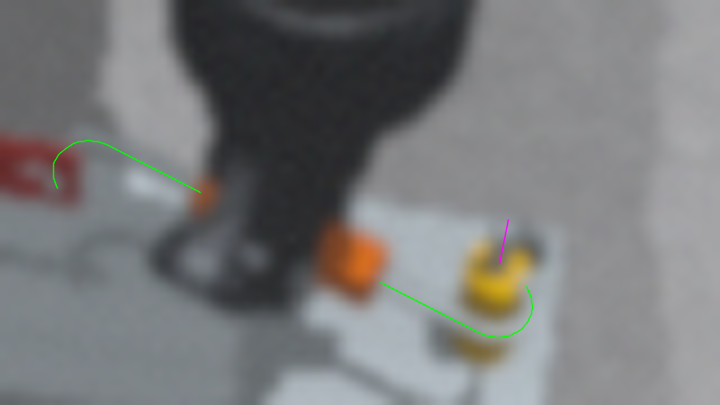

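The wire's post end crosses in front of the yellow foot at about (490,322), roughly as predicted. There's a dark spot at (540,245) I can't identify, so I'll check the pin in the unobstructed first pictures.

Run:
```python
from h import *
np.set_printoptions(precision=1,suppress=True)
v=np.load('stand.npy'); th=v[2]; S=np.array([[np.cos(th),-np.sin(th)],[np.sin(th),np.cos(th)]])
def st(P): return np.r_[S.T@(P[:2]-v[:2]),P[2]]*1e3
t=lambda c,r:np.array([(r+.5)/5-.5+125,(c+.5)/5-.5+195])-v[5:7][::-1]
s=lambda c,r:np.array([(r+.5)/5-.5+195,(c+.5)/5-.5+170])-v[7:9][::-1]
P,e=tri(s(646,211),t(63,114)); print('ball?',st(P),e*1e3)
P,e=tri(s(627,215),t(71,132)); print('foot top?',st(P),e*1e3)
for n in('scene','top'):
  for z in (.054,.06,.079):
    q=np.array(proj(n,np.r_[v[:2]+S@[.16,0],z]))+(v[7:9] if n=='scene' else v[5:7])[::-1]
    print(n,z,q)
a=cv2.imread('pics/raw_top.png')[140:165,195:225]; b=cv2.imread('pics/raw_scene.png')[228:253,280:310]; c=cv2.imread('pics/l3_scene.png')[228:253,280:310]
cv2.imwrite('pics/post.png',np.hstack([cv2.resize(cv2.convertScaleAbs(k,alpha=1.3),None,fx=8,fy=8,interpolation=cv2.INTER_CUBIC) for k in(a,b,c)]))
```

```text
ball? [164.6  -3.2  71.4] 6.4874921287834475
foot top? [158.9   1.2  57.6] 1.195707790371526
scene 0.054 [238.8 295. ]
scene 0.06 [237.7 295.2]
scene 0.079 [233.9 296. ]
top 0.054 [150.7 208.4]
top 0.06 [150.1 208.1]
top 0.079 [148.3 207. ]
```

View pics/post.png

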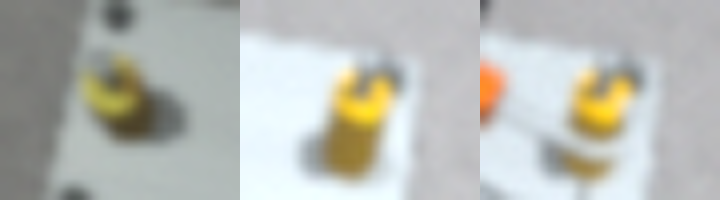

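The dark spot is just a plate screw. The pin is where the model puts it, and the wire passes on its −y side. I'll overdraw slightly, then swing in.

```bash
python3 -m handwheel '[0.01,-0.0036,0,0,0, 0.018,-0.0065,0,0,0, 0.018,-0.0065,0,0,0]' >/dev/null; python3 st.py 105 -1.5 43.5 -16|sed -n 1,2p; python3 st.py 105 2.5 43.5 -11.5|sed -n 2p
```

```text
t 12.57 hook now stand mm [104.91  -4.86] psi -20.05 tcpz 42.8 F stand [-8.05 -0.6 ] Fz -1.6 M [-1.57  0.24  0.08] op 0.152 grip 58.8
rows [-0.0071 -0.0215 -0.0046] turn -0.0225
rows [-0.0163 -0.0469 -0.0046] turn -0.0475
```

```bash
python3 -m handwheel '[-0.002,-0.007,0,-0.0075,0, -0.0045,-0.014,0,-0.015,0, -0.007,-0.0215,0,-0.0225,0, -0.007,-0.0215,0,-0.0225,0]' >/dev/null; python3 st.py 105 2.5 43.5 -11.5|sed -n 1,2p; python3 -m handwheel '[-0.003,-0.009,0,-0.0083,0, -0.006,-0.017,0,-0.0166,0, -0.009,-0.0255,0,-0.025,0, -0.009,-0.0255,0,-0.025,0]' >/dev/null; python3 st.py 101 2.5 43.5 -11.5; python3 lookhook.py l4;python3 ov2.py l4 -1 0 0 16.8 b
```

```text
t 12.9 hook now stand mm [104.76  -0.86] psi -15.98 tcpz 42.7 F stand [-7.64  0.16] Fz -1.03 M [-1.6   0.45 -0.03] op 0.151 grip 58.9
rows [-0.0047 -0.0223 -0.0052] turn -0.0249
t 13.23 hook now stand mm [104.48   3.55] psi -11.49 tcpz 42.6 F stand [-8.5  0.4] Fz -0.21 M [-1.62  0.53 -0.07] op 0.153 grip 59.0
rows [-0.0214  0.0115 -0.0057] turn 0.0001
1mm of stand [0, -1] =rows [0.00133 0.00653]
1mm of stand [1, 0] =rows [ 0.00653 -0.00133]
```

View pics/l4_ovb.png

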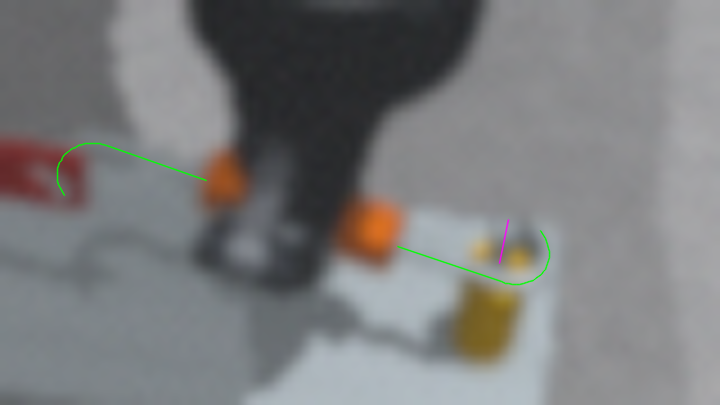

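The wire now wraps the pin: it crosses below the yellow ring at about (495,272), the pin is at (500,250) and the tip is beyond it. I'll relax toward −x until the pin takes the load.

```bash
python3 -m handwheel '[-0.0078,0.003,0,0,0, -0.0156,0.005,0,0,0, -0.0235,0.008,0,0,0, -0.033,0.01,0,0,0, -0.04,0.0115,0,0,0, -0.04,0.0115,0,0,0]' >/dev/null; python3 st.py 97 2.5 43.5 -11.5|sed -n 1,2p; python3 -m handwheel '[-0.0065,0.0013,0,0,0, -0.013,0.0026,0,0,0, -0.013,0.0026,0,0,0]' >/dev/null; python3 st.py 97 2.5 43.5 -11.5|sed -n 1,2p
```

```text
t 14.13 hook now stand mm [98.36  2.85] psi -11.55 tcpz 42.6 F stand [-7.45  3.36] Fz -0.13 M [-1.42  0.62 -0.15] op 0.153 grip 58.9
rows [-0.0084  0.0041 -0.0058] turn -0.0003
t 14.38 hook now stand mm [97.7   2.69] psi -11.5 tcpz 42.7 F stand [-5.64  1.26] Fz 0.07 M [-1.12  0.47 -0.2 ] op 0.151 grip 58.9
rows [-0.0043  0.0022 -0.0052] turn 0.0
```

```bash
python3 -m handwheel '[-0.0065,0.0013,0,0,0, -0.01,0.002,0,0,0, -0.01,0.002,0,0,0]' >/dev/null; python3 st.py 97 2.5 43.5 -11.5|sed -n 1,2p; python3 -m handwheel '[-0.0065,0.0013,0,0,0, -0.01,0.002,0,0,0, -0.01,0.002,0,0,0]' >/dev/null; python3 st.py 97 2.5 43.5 -11.5|sed -n 1,2p
```

```text
t 14.63 hook now stand mm [97.19  1.84] psi -11.42 tcpz 42.9 F stand [-4.01  0.43] Fz -2.18 M [-0.69  0.13  0.03] op 0.151 grip 58.7
rows [-0.0021 -0.004  -0.0041] turn 0.0004
t 14.88 hook now stand mm [96.93  1.76] psi -11.38 tcpz 43.0 F stand [ 2.28 -0.75] Fz -2.77 M [ 0.21 -0.19 -0.03] op 0.152 grip 58.6
rows [-0.0005 -0.0049 -0.0036] turn 0.0006
```

The force has reversed, so the pin carries the pull. Release and retreat upward.

```bash
python3 -m handwheel '[0.003,-0.0005,0,0,0.5, 0.003,-0.0005,0,0,0.5, 0.003,-0.0005,0,0,0.5, 0.003,-0.0005,0,0,0.5, 0.003,-0.0005,0,0,0.5, 0.003,-0.0005,0,0,0.5, 0.003,-0.0005,-0.1,0,0.5, 0.003,-0.0005,-0.3,0,0.5, 0.003,-0.0005,-0.5,0,0.5, 0.003,-0.0005,-0.7,0,0.5, 0.003,-0.0005,-0.9,0,0.5, 0.003,-0.0005,-0.9,0,0.5]'
python3 -m handwheel '[-1,0,0,0,0.5, -1,0.5,0,0,0.5, -1,1,0,0,0.5, -1,1,0,0,0.5, -1,1,0,0,0.5, -1,1,0,0,0.5, -1,1,0,0,0.5]' >/dev/null; python3 st.py 97 2 43 -11|head -1
python3 - <<'E'
from h import *
for n in('scene','top'): cv2.imwrite(f'pics/f_{n}.png',manip.camera(n)[:,:,::-1])
a=cv2.imread('pics/f_scene.png')[195:265,170:310]; b=cv2.imread('pics/f_top.png')[125:195,195:335]
cv2.imwrite('pics/f.png',np.vstack([cv2.resize(k,None,fx=4,fy=4,interpolation=cv2.INTER_CUBIC) for k in(a,b)]))
E
```

```text
clock: 15.88
tcp_pos: [0.6417, 0.0474, 0.1869]
eef_rot: [2.606, 1.74, 0.017]
ft_force: [0.8, 0.4, 1.1]
opening: 0.497
grip_force: 0.0
t 16.47 hook now stand mm [ -85.97 -117.57] psi -11.75 tcpz 174.4 F stand [0.65 1.69] Fz -0.83 M [-0.    0.11  0.01] op 0.501 grip 0.0
```

View pics/f.png

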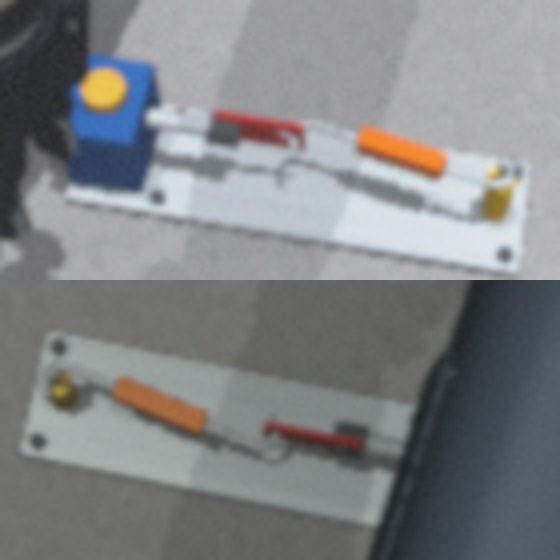

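Both views show the hook stretched between the drawn-out tab (scene (290,135)) and the post (495,180), with nothing touching it. I'm handing in.

```bash
python3 -c "
from rig import manip; print(manip.close_job())"
```

```text
the job is handed in; nothing more can be done
None
```

I've handed the job in: the hook is through the red tab's hole and caught behind the post pin, holding the slide open with the gripper clear; the hand-in call gave no verdict.

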